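# Clamp the plaster column in the spring clamp

### The job

Draw the spring clamp's handle all the way back and step it sideways into its holding notch so that the jaw stays open by itself when you let go. Set the plaster column down (do not drop it) upright on the clamp bed between the two jaws, square to them and about midway along their width, and let go of it; then free the handle from the notch so that the jaw springs home and clamps the column's plinth. Leave the ball finial and the other things on the bench where they are.

Things in the scene. Friction and masses are not known exactly. Their poses are not given: they have to be found in the camera images.
- clamp: Spring clamp fixed to the bench, wooden base 270 x 130 x 30 mm. Origin: under the base, on the bench. x: draw direction, from the fixed jaw to the handle; +y: the side of the holding notch; z up. Along x: fixed steel jaw -130 to -100 mm, moving jaw 25 mm thick with its face at -80 mm when home, gate plate +18 to +128 mm (top 68 mm above the bench). Jaws 80 mm wide (y -40 to 40), tops 70 mm high.
- notch (a point): Where the handle's stem axis rests in the notch, at the gate plate's top: 87 mm along x, 26 mm along y from the clamp's origin. The plate's J-shaped slot guides the 14 mm stem: straight along the clamp's x at y = 0, open to +y only at its far end, where the notch leads 13 mm back towards the jaws behind a 9 mm wide, round-ended lip.
- jaw (a joint): How far moving jaw and handle are drawn back along the clamp's x, m: 0 home to 0.075 fully back. Gap between jaws = 0.020 + value. A spring pulls home, 7 N at 0 rising to 12 N at 0.075 (damping 12 N s/m). The handle can pass the lip sideways only above about 0.069; in the notch it reads about 0.057 (77 mm gap), clamped on the 60 mm plinth about 0.040.
- handle (a joint): Sideways shift of the handle along the clamp's +y, m: 0 in the straight slot, 0.024 to 0.027 in the notch (0.027 is its limit). Friction about 0.5 N, no spring. To free it: draw back to about 0.074, shift to 0, let it go home.
- handle_grip (a point): Centre of the grip of the handle, an upright round wooden knob 28 mm in diameter, 85 to 145 mm above the bench; the point is on its axis 120 mm above the bench and moves with it. With jaw and handle at 0 it lies 30 mm along the clamp's x from its origin, at y = 0.
- seat (a point): Point on the clamp bed (30 mm above the bench) midway between the jaws when the jaw rests in the notch, 38.5 mm from the fixed jaw's face and 61.5 mm from the clamp's origin along -x, at the middle of the jaws' width. Axes as the clamp's.
- column: White plaster model of a column, loose, about 0.3 kg: square plinth 60 x 60 x 50 mm with an upright plain round shaft 44 mm in diameter on it, flat top 130 mm above the underside. Origin at the centre of the underside, z up, x and y along the plinth's sides.
- finial: White plaster model of the same square plinth carrying a ball 54 mm in diameter on a thin neck, 127 mm tall, loose, stands near the column; not to be moved. Origin at the centre of the underside.
- mallet: Wooden carver's mallet lying on the bench, 240 mm long, 72 mm thick head; bystander.
- calipers: Dark steel bow calipers lying flat, 210 mm long; bystander.
- chisel: Stone chisel lying on the bench, 180 mm long; bystander.
- rasp: Rasp with wooden handle lying on the bench, 230 mm long; bystander.
- dowel: Wooden cylinder standing on end, 48 mm in diameter, 100 mm tall; bystander.

How it is judged:
By the outcome, as a careful person would: the job done as asked, in the order asked, and still so for the second after the job is handed in, with the robot touching nothing.
It also fails if it takes over 61 s, if anything falls off the work surface, if the arm or the gripper's body presses on something with over 40 N, if the wrist force passes 120 N, or if a joint passes its speed limit or range.

### The arm

A 6-joint arm with a two-finger parallel gripper is mounted at the origin on the work surface. World frame = base frame: x ahead of the robot, y to its left, z up, the work surface at z = 0. Lengths are in m, angles in rad, forces in N, time in s.
With the tool pointing down it reaches from about 0.375 to 0.9 m from the base axis. Payload 3.1 kg.
Tool frame: the origin (TCP) lies midway between the tips of the shut fingers; the grasp point (between the pads) lies 19 mm behind it (manip.grasp_offset is the distance from the TCP to the grasp point, in m); z points along the fingers, y is the line along which they close (so a half turn about z gives the same grasp; the last joint's range is limited). The gripper opens to 85 mm and grips with 20 to 120 N. Pads are 22 mm wide; open, the fingers measure 114 mm over their backs; the gripper's body (76 mm by 85 mm) begins 54 mm behind the grasp point. The pads swing forward as they close: fully open they stand 13 mm farther back than shut.
Start: joints at [0.962, 0.527, 1.433, -0, 1.181, -0.178], TCP at [0.261, 0.568, 0.231] pointing down, gripper open.
Joint ranges: [-3.08, 3.08], [-0.75, 2.2], [0.22, 2.44], [-1.43, 4.57], [0, 2.65], [-2.85, 2.85]. Speed limits (rad/s): [2.79, 2.79, 3.14, 3.14, 3.14, 3.14].

### API

Orientations are given as a unit quaternion [x, y, z, w].
In Python, from station import sensors, cams, order, manip gives the robot as it stands.
- The arm moves only by the tool move_arm, never from a script. Its argument "targets" is a list of rows, each an object of numbers: "dx", "dy", "dz": the shift along the world's x, y, z normalised to -1 to 1, where 1 is 25 mm; "rx", "ry", "rz": the turn, a rotation vector about the world's x, y, z normalised to -1 to 1, where 1 is 30 degrees. A call has exactly 10 rows; each row shifts and turns the commanded pose from where the row before left it; what a row does not reach is not made up. A row lasts 1/8 s, in which the tool goes at most 62.5 mm and 10.7 degrees, less where a joint would pass 70% of its speed; a pose out of reach is approached as far as the arm can. A call with a number of a shift or a turn outside -1 to 1 is refused whole. A call with a gripper value outside its range is refused whole. "claw" is the opening in per cent of the stroke, from 0 (shut) to 100 (fully open), set as the call begins (left out, the last holds). The fingers move at their own pace and stop on an object; "newtons" is the grip in N (left out, the last holds). Time passes only in rows, so rows that do not move let the fingers close, or fill a call up. It gives the time, the measured TCP pose, the force, the opening and the grip force at its end, in the units of the state.
- sensors.sense(): the state, without advancing time (a new reading comes with each control period).
- cams.snapshot(name): name is "scene" or "top"; returns the picture (384x512x3 uint8, red, green, blue); there is no depth.
- cams.camera_model(name): a dict with "fx", "fy", "cx", "cy" (pixels), "distortion" ([k1, k2, p1, p2, k3] as OpenCV has them; the pictures are not rectified), "extrinsics" (4x4, takes a point from world to camera coordinates). Camera axes: x right, y down, z forward; pixel columns grow to the right and rows downward; lengths in m; the calibration is good to about 2 mm. A picture is of the moment at which its call begins. camera_model takes no time and is no camera call.
- order.sign_off(): hands the job in; it is judged then, once.
The state is a dict: "t": time; "q": joint angles; "qd": joint speeds; "tau": joint torques, N m; "tcp_pos": TCP position; "tool_rot": TCP orientation; "force": force on the tool from outside, world axes, zero at the start; "ft_torque": the same for the moment, N m; "finger_gap": opening from 0.0 (shut) to 1.0 (fully open); "gripper_force": force on a finger pad.
Only numpy, scipy, OpenCV 4.12 (cv2) and the standard library are available. Lean on these libraries where they do the work, as an engineer would, in place of code of your own. Each camera call takes 0.05 s, during which the arm holds its last target. There are 200 camera calls.

## Working session

There is one attempt and no reset: what is moved stays moved. The work goes in short steps, Python scripts to look and compute and a tool call to move; the robot and the scene stay as the last step left them, time stands still between calls to the robot, and variables do not carry over. Pictures are saved under pics/ and viewed, at most 10 in all, crops included, and the job is handed in when it is done.

Besides the shell and the picture viewer there is one more tool, called as name(argument=value, ...) on one line, values as JSON. move_arm: Moves the arm, as the interface text tells. Scaled input: -1 to 1 covers 25 mm each way for a shift and 30 degrees each way for a turn. Its arguments: {"type":"object","properties":{"targets":{"type":"array"},"claw":{"type":"number"},"newtons":{"type":"number"}},"required":["targets"]}

```bash
ls; mkdir -p pics
python3 - <<'E'
from station import sensors,cams,manip
import cv2,numpy as np
s=sensors.sense();print(s['t'],s['tcp_pos'],s['tool_rot'],s['finger_gap'],s['force'])
for n in('scene','top'):
    im=cams.snapshot(n);cv2.imwrite(f'pics/{n}0.png',im[:,:,::-1])
    m=cams.camera_model(n);print(n,{k:np.round(v,4).tolist() for k,v in m.items()})
E
```

```text
pics
0.0 [0.26056365 0.56732621 0.2303443 ] [ 2.13740156e-01  9.76889965e-01 -9.81986190e-04 -4.21396472e-04] 0.9974597113849408 [-0.16468448  0.55657467  0.29768267]
scene {'fx': 443.581, 'fy': 443.581, 'cx': 257.8906, 'cy': 187.602, 'distortion': [-0.0624, 0.0, 0.0, 0.0, 0.0], 'extrinsics': [[0.8138, 0.5811, -0.0111, -0.4536], [0.4889, -0.6948, -0.5275, -0.1722], [-0.3142, 0.4239, -0.8495, 1.4705], [0.0, 0.0, 0.0, 1.0]]}
top {'fx': 454.1449, 'fy': 454.1449, 'cx': 254.1577, 'cy': 191.2312, 'distortion': [-0.0609, 0.0, 0.0, 0.0, 0.0], 'extrinsics': [[0.0212, -0.9997, 0.0106, 0.0097], [-0.9873, -0.0226, -0.1573, 0.5279], [0.1575, -0.0072, -0.9875, 1.4312], [0.0, 0.0, 0.0, 1.0]]}
```

View pics/scene0.png

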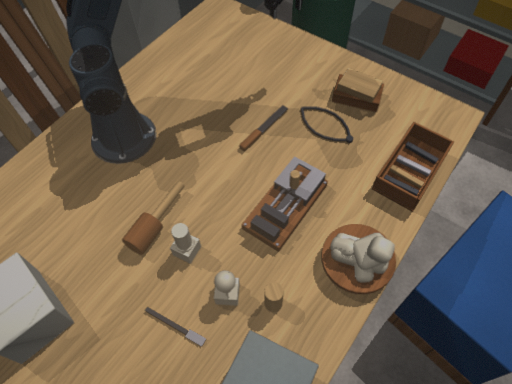

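View pics/top0.png

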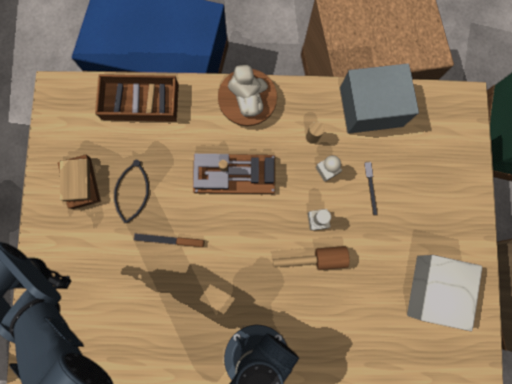

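The top view shows the clamp around (235,174) with its handle to the left at about (224,163), the column at (320,217), the finial at (331,167) and the dowel at (314,135). In the scene view the clamp is at (287,202), the column at (184,242) and the finial at (227,288). Next I'll enlarge both.

Run:
```python
import cv2,numpy as np
t=cv2.imread('pics/top0.png');s=cv2.imread('pics/scene0.png')
a=cv2.resize(t[125:240,185:350],None,fx=4.8,fy=4.8,interpolation=cv2.INTER_CUBIC);cv2.imwrite('pics/ct.png',a)
b=cv2.resize(s[150:310,160:340],None,fx=3.7,fy=3.7,interpolation=cv2.INTER_CUBIC);cv2.imwrite('pics/cs.png',b)
```

```text
(no output)
```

View pics/ct.png

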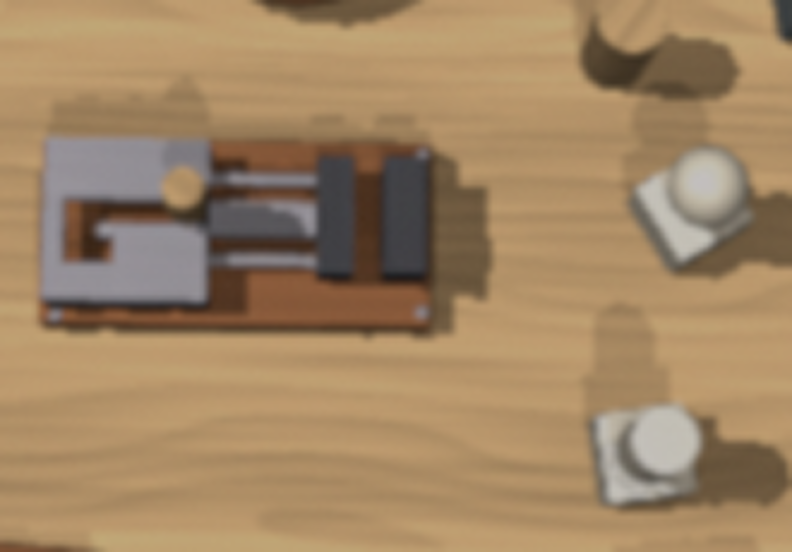

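View pics/cs.png

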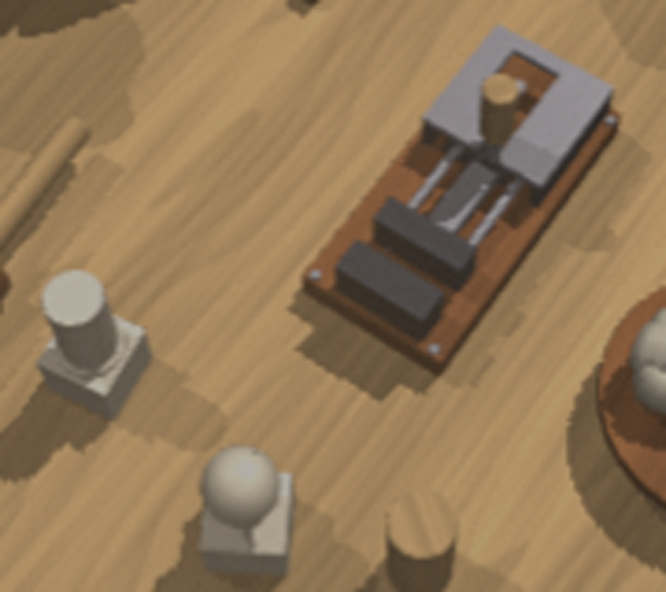

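In the top crop, clamp +x points to the left of the image (world +y), clamp +y (the notch) points down (world −x), and the jaw is home. The column's shaft top is at crop (664,440), and its plinth is turned about 5°. In the scene crop, the knob top is at about (500,90) and the shaft top at (75,298).

```bash
cat > h.py <<'E'
import cv2,numpy as np
from station import sensors,cams
def cam(n):
    m=cams.camera_model(n);return np.array([[m['fx'],0,m['cx']],[0,m['fy'],m['cy']],[0,0,1]]),np.array(m['distortion'],float),np.array(m['extrinsics'])
def ray(n,p):
    K,d,E=cam(n);u=cv2.undistortPoints(np.array(p,float).reshape(-1,1,2),K,d).reshape(-1,2)
    D=np.c_[u,np.ones(len(u))]@E[:3,:3];return -E[:3,:3].T@E[:3,3],D/np.linalg.norm(D,axis=1,keepdims=True)
def plane(n,p,z):
    o,D=ray(n,p);return o+D*((z-o[2])/D[:,2:])
def tri(pt,ps):
    o1,a=ray('top',pt);o2,b=ray('scene',ps);out=[]
    for x,y in zip(a,b):
        s=np.linalg.lstsq(np.c_[x,-y],o2-o1,rcond=None)[0];p,q=o1+x*s[0],o2+y*s[1];out.append([*(p+q)/2,np.linalg.norm(p-q)])
    return np.array(out)
E
python3 - <<'E'
from h import *
np.set_printoptions(precision=4,suppress=True)
F=4
def crop(n,x0,y0,x1,y1):
    im=cv2.imread(f'pics/{n}0.png')[y0:y1,x0:x1]
    im=cv2.resize(im,None,fx=F,fy=F,interpolation=cv2.INTER_CUBIC)
    return im,lambda p:(np.array(p,float).reshape(-1,2)+.5)/F-.5+[x0,y0]
def big(m):
    m=cv2.morphologyEx(m.astype(np.uint8)*255,cv2.MORPH_OPEN,np.ones((5,5)))
    return max(cv2.findContours(m,0,2)[0],key=cv2.contourArea)
vis=[]
res={}
for n,cl,co in(('top',(185,145,285,200),(300,200,340,235)),('scene',(235,150,335,255),(162,215,208,268))):
    im,f=crop(n,*cl);h=cv2.cvtColor(im,cv2.COLOR_BGR2HSV);S,V=h[...,1],h[...,2]
    g=cv2.convexHull(big((S<55)&(V>105)))
    q=cv2.approxPolyDP(g,0.03*cv2.arcLength(g,True),True);res[n,'gate']=f(q)
    print(n,'gate',len(q),f(q).tolist(),'\n',plane(n,f(q),.068)[:,:2])
    d=(S<80)&(V<85)
    cs=sorted(cv2.findContours(cv2.morphologyEx(d.astype(np.uint8)*255,cv2.MORPH_OPEN,np.ones((5,5))),0,2)[0],key=cv2.contourArea)[-4:]
    for c in cs:
        r=cv2.minAreaRect(c);print('  dark',cv2.contourArea(c),f(r[0]),plane(n,f(cv2.boxPoints(r)),.07)[:,:2].tolist() if n=='top' else '')
    cv2.polylines(im,[q],True,(0,255,0));cv2.drawContours(im,cs,-1,(0,0,255))
    im2,f=crop(n,*co);h=cv2.cvtColor(im2,cv2.COLOR_BGR2HSV);S,V=h[...,1],h[...,2]
    w=big((S<60)&(V>110));b=[c for c in cv2.findContours(((S<60)&(V>185)).astype(np.uint8)*255,0,2)[0] if cv2.contourArea(c)>150]
    print('  white',[ (cv2.contourArea(c),f(cv2.minAreaRect(c)[0]).tolist()) for c in b], V[(S<60)].max())
    cv2.drawContours(im2,[w],-1,(0,0,255));cv2.drawContours(im2,b,-1,(0,255,0))
    vis+=[im,im2]
H=max(v.shape[0] for v in vis);
row=lambda a:np.hstack([cv2.copyMakeBorder(v,0,max(x.shape[0] for x in a)-v.shape[0],0,0,0) for v in a])
r1,r2=row(vis[:2]),row(vis[2:]);W=max(r1.shape[1],r2.shape[1])
out=np.vstack([cv2.copyMakeBorder(r,0,0,0,W-r.shape[1],0) for r in(r1,r2)]);s=min(1,600/out.shape[0],800/out.shape[1]);cv2.imwrite('pics/v1.png',cv2.resize(out,None,fx=s,fy=s));print(out.shape,s)
E
```

```text
top gate 4 [[227.875, 154.375], [226.625, 187.125], [193.125, 186.375], [194.625, 153.375]] 
 [[0.6418 0.1089]
 [0.5346 0.1096]
 [0.5346 0.2165]
 [0.6427 0.2163]]
  dark 218.0 [[228.225 168.8  ]] [[0.5856136495952189, 0.11569984169090984], [0.6067906034545734, 0.10609667130165036], [0.6022522148578164, 0.0966538537372353], [0.5810967510112981, 0.10627454859640993]]
  dark 416.5 [[237.75  173.625]] [[0.580611352089178, 0.10609972449716944], [0.5820360691909254, 0.044521907356852505], [0.5771461080795632, 0.044406503468156285], [0.5757234928291919, 0.1059508072804553]]
  dark 2959.0 [[254.125 169.875]] [[0.6330780462104908, 0.037678505276288944], [0.633726404290379, 0.010318201498402544], [0.5519664501853518, 0.008710275805270073], [0.551340510108272, 0.03582161420901818]]
  dark 3775.5 [[268.8631 169.7877]] [[0.5524303956568075, -0.008415611064040186], [0.6351686191176751, -0.008182334075854295], [0.635437889915758, -0.03995193567114799], [0.5526751654600459, -0.03989191582652435]]
  white [(1832.5, [[323.125, 216.0]])] 196
scene gate 4 [[293.875, 156.625], [324.875, 172.875], [305.875, 199.125], [274.125, 181.625]] 
 [[0.5388 0.2138]
 [0.6454 0.2169]
 [0.6475 0.1091]
 [0.5407 0.1059]]
  dark 970.5 [[312.777  191.0395]] 
  dark 1781.5 [[291.1936 192.7028]] 
  dark 4900.0 [[274.4255 215.0172]] 
  dark 5322.0 [[264.9835 227.6195]] 
  white [] 186
(640, 584, 3) 0.9375
```

View pics/v1.png

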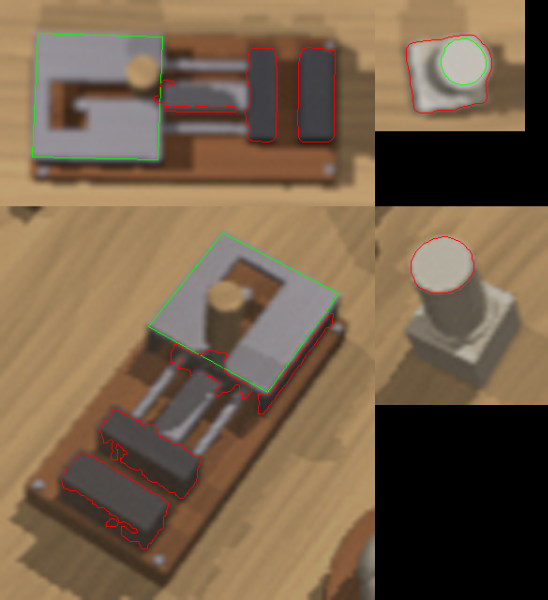

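The contours sit right on the gate, both jaws and the shaft top. Next come triangulated heights for the gate corners, jaw, knob top and shaft top, plus the plinth yaw.

Run:
```python
from h import *
np.set_printoptions(precision=4,suppress=True)
T=[[227.875,154.375],[226.625,187.125],[193.125,186.375],[194.625,153.375]]
S=[[305.875,199.125],[274.125,181.625],[293.875,156.625],[324.875,172.875]]
g=tri(T,S);print('gate',g,g.mean(0))
F=8
def crop(n,x0,y0,x1,y1):
    im=cv2.resize(cv2.imread(f'pics/{n}0.png')[y0:y1,x0:x1],None,fx=F,fy=F,interpolation=cv2.INTER_CUBIC)
    return cv2.cvtColor(im,cv2.COLOR_BGR2HSV),lambda p:(np.array(p,float).reshape(-1,2)+.5)/F-.5+[x0,y0]
def big(m):
    return max(cv2.findContours(m.astype(np.uint8)*255,0,2)[0],key=cv2.contourArea)
# knob top discs
k={}
for n,b in(('top',(214,154,234,172)),('scene',(285,165,305,178))):
    h,f=crop(n,*b);H,Sx,V=cv2.split(h)
    c=big((Sx>75)&(V>140));r=cv2.fitEllipse(c);k[n]=f(r[0]);x=cv2.boundingRect(c);print(n,'knob',k[n],np.array(r[1])/F,f(x[:2]),np.array(x[2:])/F)
print('knob',tri(k['top'],k['scene']),plane('top',k['top'],.145),plane('scene',k['scene'],.145))
c={}
h,f=crop('top',300,200,340,235);c['top']=f(cv2.fitEllipse(big((h[...,1]<60)&(h[...,2]>185)))[0])
w=cv2.convexHull(big((h[...,1]<60)&(h[...,2]>110)));q=cv2.approxPolyDP(w,.02*cv2.arcLength(w,True),True)
print('plinth poly',f(q).tolist(),'\n',plane('top',f(q),.05)[:,:2])
h,f=crop('scene',162,215,208,268);r=cv2.fitEllipse(big((h[...,1]<60)&(h[...,2]>135)));c['scene']=f(r[0]);print(np.array(r[1])/F)
print('column',c,tri(c['top'],c['scene']),plane('top',c['top'],.13),plane('scene',c['scene'],.13))
# scene plinth outline
w=cv2.convexHull(big((h[...,1]<75)&(h[...,2]>70)));q=cv2.approxPolyDP(w,.02*cv2.arcLength(w,True),True);print('scene outline',f(q).tolist(),'\n',plane('scene',f(q),.05)[:,:2],'\n',plane('scene',f(q),0)[:,:2])
```

```text
gate [[0.6447 0.1106 0.0622 0.0041]
 [0.5368 0.1106 0.0581 0.0015]
 [0.5361 0.2177 0.0612 0.001 ]
 [0.6441 0.2174 0.0658 0.0023]] [0.5904 0.1641 0.0618 0.0022]
top knob [[222.482 163.616]] [7.5672 8.3381] [[218.5625 159.5625]] [8.25  8.125]
scene knob [[294.9123 173.3924]] [7.8488 8.9306] [[290.1875 169.4375]] [9.375 8.125]
knob [[0.596  0.1214 0.1393 0.0023]] [[0.5939 0.1202 0.145 ]] [[0.5985 0.119  0.145 ]]
plinth poly [[326.5625, 209.1875], [330.6875, 215.0625], [328.9375, 226.6875], [310.3125, 229.1875], [308.1875, 211.8125]] 
 [[ 0.4731 -0.2126]
 [ 0.4544 -0.2258]
 [ 0.4169 -0.2201]
 [ 0.4077 -0.1603]
 [ 0.4633 -0.1533]]
[14.3779 16.9018]
column {'top': array([[323.108 , 216.0448]]), 'scene': array([[179.3104, 230.1114]])} [[ 0.4432 -0.1889  0.1241  0.0013]] [[ 0.4421 -0.1885  0.13  ]] [[ 0.4463 -0.1901  0.13  ]]
scene outline [[177.3125, 222.8125], [184.9375, 224.0625], [198.8125, 238.9375], [200.0625, 246.5625], [190.0625, 262.5625], [173.4375, 255.0625], [169.6875, 248.0625], [170.9375, 228.8125]] 
 [[ 0.3901 -0.1534]
 [ 0.4102 -0.144 ]
 [ 0.4711 -0.1569]
 [ 0.4884 -0.1725]
 [ 0.4961 -0.224 ]
 [ 0.4456 -0.2335]
 [ 0.4237 -0.2239]
 [ 0.3879 -0.178 ]] 
 [[ 0.3663 -0.1387]
 [ 0.3873 -0.1288]
 [ 0.451  -0.1422]
 [ 0.4691 -0.1586]
 [ 0.4771 -0.2124]
 [ 0.4243 -0.2224]
 [ 0.4015 -0.2124]
 [ 0.364  -0.1643]]
```

Findings:
- **Knob:** (0.596, 0.120). Both views agree to about 2 mm when cast at the given height; triangulated heights come out about 6 mm low.
- **Clamp origin:** about (0.595, 0.0895), with its x axis along world +y.
- **Column:** (0.444, −0.189), yaw about +8.5°.

Next I move above the knob.

move_arm(targets=[{"dx": 0.67, "dy": -0.895, "rz": 0.082}, {"dx": 0.67, "dy": -0.895, "rz": 0.082}, {"dx": 0.67, "dy": -0.895, "rz": 0.082}, {"dx": 0.67, "dy": -0.895, "rz": 0.082}, {"dx": 0.67, "dy": -0.895, "rz": 0.082}, {"dx": 0.67, "dy": -0.895, "rz": 0.082}, {"dx": 0.67, "dy": -0.895, "rz": 0.082}, {"dx": 0.67, "dy": -0.895, "rz": 0.082}, {"dx": 0.67, "dy": -0.895, "rz": 0.082}, {"dx": 0.67, "dy": -0.895, "rz": 0.082}], claw=100, newtons=50)

```text
schema error: expected keys dx, dy, dz, rx, ry, rz
```

move_arm(targets=[{"dx": 0.67, "dy": -0.895}, {"dx": 0.67, "dy": -0.895}, {"dx": 0.67, "dy": -0.895}, {"dx": 0.67, "dy": -0.895}, {"dx": 0.67, "dy": -0.895}, {"dx": 0.67, "dy": -0.895}, {"dx": 0.67, "dy": -0.895}, {"dx": 0.67, "dy": -0.895}, {"dx": 0.67, "dy": -0.895}, {"dx": 0.67, "dy": -0.895}])

```text
schema error: expected keys dx, dy, dz, rx, ry, rz
```

move_arm(targets=[{"dx": 0.67, "dy": -0.895, "dz": 0, "rx": 0, "ry": 0, "rz": 0.082}, {"dx": 0.67, "dy": -0.895, "dz": 0, "rx": 0, "ry": 0, "rz": 0.082}, {"dx": 0.67, "dy": -0.895, "dz": 0, "rx": 0, "ry": 0, "rz": 0.082}, {"dx": 0.67, "dy": -0.895, "dz": 0, "rx": 0, "ry": 0, "rz": 0.082}, {"dx": 0.67, "dy": -0.895, "dz": 0, "rx": 0, "ry": 0, "rz": 0.082}, {"dx": 0.67, "dy": -0.895, "dz": 0, "rx": 0, "ry": 0, "rz": 0.082}, {"dx": 0.67, "dy": -0.895, "dz": 0, "rx": 0, "ry": 0, "rz": 0.082}, {"dx": 0.67, "dy": -0.895, "dz": 0, "rx": 0, "ry": 0, "rz": 0.082}, {"dx": 0.67, "dy": -0.895, "dz": 0, "rx": 0, "ry": 0, "rz": 0.082}, {"dx": 0.67, "dy": -0.895, "dz": 0, "rx": 0, "ry": 0, "rz": 0.082}], claw=100, newtons=50)

```text
t: 1.35
tcp_pos: [0.4286, 0.3432, 0.2309]
tool_rot: [0.0, 1.0, -0.0, -0.0]
force: [0.6, 0.3, -0.1]
finger_gap: 1.002
gripper_force: 0.0
```

move_arm(targets=[{"dx": 0.67, "dy": -0.895, "dz": 0, "rx": 0, "ry": 0, "rz": 0}, {"dx": 0.67, "dy": -0.895, "dz": 0, "rx": 0, "ry": 0, "rz": 0}, {"dx": 0.67, "dy": -0.895, "dz": 0, "rx": 0, "ry": 0, "rz": 0}, {"dx": 0.67, "dy": -0.895, "dz": 0, "rx": 0, "ry": 0, "rz": 0}, {"dx": 0.67, "dy": -0.895, "dz": 0, "rx": 0, "ry": 0, "rz": 0}, {"dx": 0.67, "dy": -0.895, "dz": 0, "rx": 0, "ry": 0, "rz": 0}, {"dx": 0.67, "dy": -0.895, "dz": 0, "rx": 0, "ry": 0, "rz": 0}, {"dx": 0.67, "dy": -0.895, "dz": 0, "rx": 0, "ry": 0, "rz": 0}, {"dx": 0.67, "dy": -0.895, "dz": 0, "rx": 0, "ry": 0, "rz": 0}, {"dx": 0.67, "dy": -0.895, "dz": 0, "rx": 0, "ry": 0, "rz": 0}])

```text
t: 2.6
tcp_pos: [0.5961, 0.1196, 0.2308]
tool_rot: [0.001, 1.0, 0.0, -0.001]
force: [0.4, -0.3, 0.4]
finger_gap: 0.999
gripper_force: 0.0
```

move_arm(targets=[{"dx": 0, "dy": 0, "dz": -0.8, "rx": 0, "ry": 0, "rz": 0}, {"dx": 0, "dy": 0, "dz": -0.8, "rx": 0, "ry": 0, "rz": 0}, {"dx": 0, "dy": 0, "dz": -0.6, "rx": 0, "ry": 0, "rz": 0}, {"dx": 0, "dy": 0, "dz": -0.6, "rx": 0, "ry": 0, "rz": 0}, {"dx": 0, "dy": 0, "dz": -0.5, "rx": 0, "ry": 0, "rz": 0}, {"dx": 0, "dy": 0, "dz": -0.5, "rx": 0, "ry": 0, "rz": 0}, {"dx": 0, "dy": 0, "dz": -0.5, "rx": 0, "ry": 0, "rz": 0}, {"dx": 0, "dy": 0, "dz": -0.5, "rx": 0, "ry": 0, "rz": 0}, {"dx": 0, "dy": 0, "dz": -0.4, "rx": 0, "ry": 0, "rz": 0}, {"dx": 0, "dy": 0, "dz": 0, "rx": 0, "ry": 0, "rz": 0}])

```text
t: 3.85
tcp_pos: [0.5953, 0.1203, 0.1003]
tool_rot: [0.001, 1.0, -0.0, -0.001]
force: [0.4, -0.2, 0.8]
finger_gap: 0.997
gripper_force: 0.0
```

move_arm(targets=[{"dx": 0, "dy": 0, "dz": 0, "rx": 0, "ry": 0, "rz": 0}, {"dx": 0, "dy": 0, "dz": 0, "rx": 0, "ry": 0, "rz": 0}, {"dx": 0, "dy": 0, "dz": 0, "rx": 0, "ry": 0, "rz": 0}, {"dx": 0, "dy": 0, "dz": 0, "rx": 0, "ry": 0, "rz": 0}, {"dx": 0, "dy": 0, "dz": 0, "rx": 0, "ry": 0, "rz": 0}, {"dx": 0, "dy": 0, "dz": 0, "rx": 0, "ry": 0, "rz": 0}, {"dx": 0, "dy": 0, "dz": 0, "rx": 0, "ry": 0, "rz": 0}, {"dx": 0, "dy": 0, "dz": 0, "rx": 0, "ry": 0, "rz": 0}, {"dx": 0, "dy": 0, "dz": 0, "rx": 0, "ry": 0, "rz": 0}, {"dx": 0, "dy": 0, "dz": 0, "rx": 0, "ry": 0, "rz": 0}], claw=0, newtons=50)

```text
t: 5.1
tcp_pos: [0.5963, 0.1181, 0.1021]
tool_rot: [0.0, 1.0, -0.002, 0.0]
force: [-1.9, -7.0, 3.3]
finger_gap: 0.318
gripper_force: 49.2
```

Grip is on the knob (27 mm). Drawing back in +y.

move_arm(targets=[{"dx": 0, "dy": 0.3, "dz": 0, "rx": 0, "ry": 0, "rz": 0}, {"dx": 0, "dy": 0.4, "dz": 0, "rx": 0, "ry": 0, "rz": 0}, {"dx": 0, "dy": 0.4, "dz": 0, "rx": 0, "ry": 0, "rz": 0}, {"dx": 0, "dy": 0.4, "dz": 0, "rx": 0, "ry": 0, "rz": 0}, {"dx": 0, "dy": 0.4, "dz": 0, "rx": 0, "ry": 0, "rz": 0}, {"dx": 0, "dy": 0.4, "dz": 0, "rx": 0, "ry": 0, "rz": 0}, {"dx": 0, "dy": 0.4, "dz": 0, "rx": 0, "ry": 0, "rz": 0}, {"dx": 0, "dy": 0.3, "dz": 0, "rx": 0, "ry": 0, "rz": 0}, {"dx": 0, "dy": 0.1, "dz": 0, "rx": 0, "ry": 0, "rz": 0}, {"dx": 0, "dy": 0, "dz": 0, "rx": 0, "ry": 0, "rz": 0}])

```text
t: 6.35
tcp_pos: [0.5955, 0.1931, 0.1021]
tool_rot: [-0.0, 1.0, -0.004, -0.001]
force: [-2.4, -15.7, 6.0]
finger_gap: 0.316
gripper_force: 49.7
```

move_arm(targets=[{"dx": 0, "dy": 0.04, "dz": 0, "rx": 0, "ry": 0, "rz": 0}, {"dx": -0.15, "dy": 0, "dz": 0, "rx": 0, "ry": 0, "rz": 0}, {"dx": -0.15, "dy": 0, "dz": 0, "rx": 0, "ry": 0, "rz": 0}, {"dx": -0.15, "dy": 0, "dz": 0, "rx": 0, "ry": 0, "rz": 0}, {"dx": -0.15, "dy": 0, "dz": 0, "rx": 0, "ry": 0, "rz": 0}, {"dx": -0.15, "dy": 0, "dz": 0, "rx": 0, "ry": 0, "rz": 0}, {"dx": -0.15, "dy": 0, "dz": 0, "rx": 0, "ry": 0, "rz": 0}, {"dx": -0.14, "dy": 0, "dz": 0, "rx": 0, "ry": 0, "rz": 0}, {"dx": 0, "dy": 0, "dz": 0, "rx": 0, "ry": 0, "rz": 0}, {"dx": 0, "dy": 0, "dz": 0, "rx": 0, "ry": 0, "rz": 0}])

```text
t: 7.6
tcp_pos: [0.5704, 0.193, 0.1021]
tool_rot: [-0.0, 1.0, -0.005, -0.0]
force: [-0.5, -18.7, 3.8]
finger_gap: 0.314
gripper_force: 49.7
```

move_arm(targets=[{"dx": -0.03, "dy": -0.15, "dz": 0, "rx": 0, "ry": 0, "rz": 0}, {"dx": 0, "dy": -0.15, "dz": 0, "rx": 0, "ry": 0, "rz": 0}, {"dx": 0, "dy": -0.15, "dz": 0, "rx": 0, "ry": 0, "rz": 0}, {"dx": 0, "dy": -0.15, "dz": 0, "rx": 0, "ry": 0, "rz": 0}, {"dx": 0, "dy": -0.15, "dz": 0, "rx": 0, "ry": 0, "rz": 0}, {"dx": 0, "dy": -0.15, "dz": 0, "rx": 0, "ry": 0, "rz": 0}, {"dx": 0, "dy": -0.1, "dz": 0, "rx": 0, "ry": 0, "rz": 0}, {"dx": 0, "dy": 0, "dz": 0, "rx": 0, "ry": 0, "rz": 0}, {"dx": 0, "dy": 0, "dz": 0, "rx": 0, "ry": 0, "rz": 0}, {"dx": 0, "dy": 0, "dz": 0, "rx": 0, "ry": 0, "rz": 0}])

```text
t: 8.85
tcp_pos: [0.5703, 0.1742, 0.1021]
tool_rot: [0.0, 1.0, -0.0, 0.001]
force: [0.7, -0.9, 5.3]
finger_gap: 0.315
gripper_force: 49.7
```

The handle is in the notch: it came back 18.8 mm and the force has dropped. Releasing and rising.

move_arm(targets=[{"dx": 0, "dy": 0, "dz": 0, "rx": 0, "ry": 0, "rz": 0}, {"dx": 0, "dy": 0, "dz": 0, "rx": 0, "ry": 0, "rz": 0}, {"dx": 0, "dy": 0, "dz": 0, "rx": 0, "ry": 0, "rz": 0}, {"dx": 0, "dy": 0, "dz": 0, "rx": 0, "ry": 0, "rz": 0}, {"dx": 0, "dy": 0, "dz": 0, "rx": 0, "ry": 0, "rz": 0}, {"dx": 0, "dy": 0, "dz": 0.5, "rx": 0, "ry": 0, "rz": 0}, {"dx": 0, "dy": 0, "dz": 1, "rx": 0, "ry": 0, "rz": 0}, {"dx": 0, "dy": 0, "dz": 1, "rx": 0, "ry": 0, "rz": 0}, {"dx": 0, "dy": 0, "dz": 1, "rx": 0, "ry": 0, "rz": 0}, {"dx": 0, "dy": 0, "dz": 0.8, "rx": 0, "ry": 0, "rz": 0}], claw=100)

```text
t: 10.1
tcp_pos: [0.5696, 0.1739, 0.211]
tool_rot: [0.001, 1.0, 0.0, 0.001]
force: [-0.2, 0.5, 1.1]
finger_gap: 1.002
gripper_force: 0.0
```

move_arm(targets=[{"dx": -0.34, "dy": -0.95, "dz": 0, "rx": 0, "ry": 0, "rz": 0.0283}, {"dx": -0.34, "dy": -0.95, "dz": 0, "rx": 0, "ry": 0, "rz": 0.0283}, {"dx": -0.34, "dy": -0.95, "dz": 0, "rx": 0, "ry": 0, "rz": 0.0283}, {"dx": -0.34, "dy": -0.95, "dz": 0, "rx": 0, "ry": 0, "rz": 0.0283}, {"dx": -0.34, "dy": -0.95, "dz": 0, "rx": 0, "ry": 0, "rz": 0.0283}, {"dx": -0.34, "dy": -0.95, "dz": 0, "rx": 0, "ry": 0, "rz": 0.0283}, {"dx": -0.34, "dy": -0.95, "dz": 0, "rx": 0, "ry": 0, "rz": 0.0283}, {"dx": -0.34, "dy": -0.95, "dz": 0, "rx": 0, "ry": 0, "rz": 0.0283}, {"dx": -0.34, "dy": -0.95, "dz": 0, "rx": 0, "ry": 0, "rz": 0.0283}, {"dx": -0.34, "dy": -0.95, "dz": 0, "rx": 0, "ry": 0, "rz": 0.0283}])

```text
t: 11.35
tcp_pos: [0.4841, -0.0645, 0.2098]
tool_rot: [-0.074, 0.997, -0.0, 0.001]
force: [-0.6, 0.1, 0.4]
finger_gap: 1.002
gripper_force: 0.0
```

Run:
```python
from h import *
s=sensors.sense();print(s['tcp_pos'],s['tool_rot'])
v=[]
for n,b in(('top',(185,125,350,240)),('scene',(160,150,340,310))):
    im=cams.snapshot(n)[:,:,::-1];cv2.imwrite(f'pics/{n}1.png',im);v.append(cv2.resize(im[b[1]:b[3],b[0]:b[2]],(400,int(400*(b[3]-b[1])/(b[2]-b[0]))),interpolation=2))
h=max(x.shape[0] for x in v);cv2.imwrite('pics/v2.png',np.hstack([cv2.copyMakeBorder(x,0,h-x.shape[0],0,0,0) for x in v]))
```

```text
[ 0.48413934 -0.064476    0.20981003] [-7.35498318e-02  9.97291233e-01 -3.44330612e-04  7.07533243e-04]
```

View pics/v2.png

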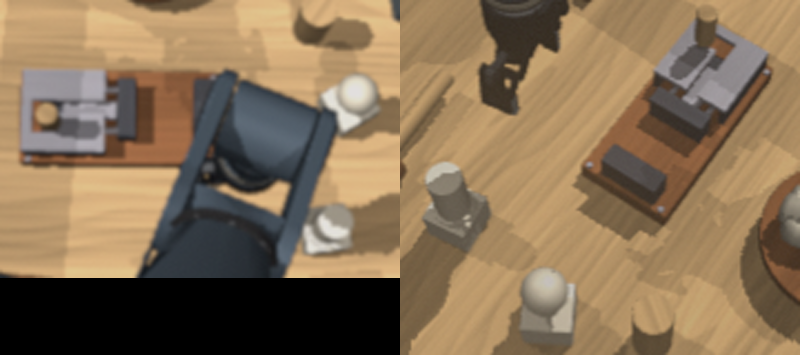

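The jaw now stays open with the handle in the notch (knob at (46,113) in the left half). The column and finial haven't moved. Going above the column, then down.

move_arm(targets=[{"dx": -0.27, "dy": -0.84, "dz": 0, "rx": 0, "ry": 0, "rz": 0}, {"dx": -0.27, "dy": -0.84, "dz": 0, "rx": 0, "ry": 0, "rz": 0}, {"dx": -0.27, "dy": -0.84, "dz": 0, "rx": 0, "ry": 0, "rz": 0}, {"dx": -0.27, "dy": -0.84, "dz": 0, "rx": 0, "ry": 0, "rz": 0}, {"dx": -0.27, "dy": -0.84, "dz": 0, "rx": 0, "ry": 0, "rz": 0}, {"dx": -0.25, "dy": -0.84, "dz": 0, "rx": 0, "ry": 0, "rz": 0}, {"dx": 0, "dy": 0, "dz": -0.2, "rx": 0, "ry": 0, "rz": 0}, {"dx": 0, "dy": 0, "dz": -0.4, "rx": 0, "ry": 0, "rz": 0}, {"dx": 0, "dy": 0, "dz": -0.4, "rx": 0, "ry": 0, "rz": 0}, {"dx": 0, "dy": 0, "dz": 0, "rx": 0, "ry": 0, "rz": 0}])

```text
t: 12.7
tcp_pos: [0.4436, -0.1884, 0.1826]
tool_rot: [-0.074, 0.997, 0.001, -0.001]
force: [-0.3, 0.2, 0.4]
finger_gap: 0.997
gripper_force: 0.0
```

move_arm(targets=[{"dx": 0, "dy": 0, "dz": -0.6, "rx": 0, "ry": 0, "rz": 0}, {"dx": 0, "dy": 0, "dz": -0.6, "rx": 0, "ry": 0, "rz": 0}, {"dx": 0, "dy": 0, "dz": -0.6, "rx": 0, "ry": 0, "rz": 0}, {"dx": 0, "dy": 0, "dz": -0.6, "rx": 0, "ry": 0, "rz": 0}, {"dx": 0, "dy": 0, "dz": -0.6, "rx": 0, "ry": 0, "rz": 0}, {"dx": 0, "dy": 0, "dz": -0.6, "rx": 0, "ry": 0, "rz": 0}, {"dx": 0, "dy": 0, "dz": -0.4, "rx": 0, "ry": 0, "rz": 0}, {"dx": 0, "dy": 0, "dz": -0.2, "rx": 0, "ry": 0, "rz": 0}, {"dx": 0, "dy": 0, "dz": 0, "rx": 0, "ry": 0, "rz": 0}, {"dx": 0, "dy": 0, "dz": 0, "rx": 0, "ry": 0, "rz": 0}])

```text
t: 13.95
tcp_pos: [0.4445, -0.1898, 0.0792]
tool_rot: [-0.073, 0.997, -0.0, 0.0]
force: [-0.2, -0.5, 0.4]
finger_gap: 1.0
gripper_force: 0.0
```

move_arm(targets=[{"dx": 0, "dy": 0, "dz": 0, "rx": 0, "ry": 0, "rz": 0}, {"dx": 0, "dy": 0, "dz": 0, "rx": 0, "ry": 0, "rz": 0}, {"dx": 0, "dy": 0, "dz": 0, "rx": 0, "ry": 0, "rz": 0}, {"dx": 0, "dy": 0, "dz": 0, "rx": 0, "ry": 0, "rz": 0}, {"dx": 0, "dy": 0, "dz": 0, "rx": 0, "ry": 0, "rz": 0}, {"dx": 0, "dy": 0, "dz": 0, "rx": 0, "ry": 0, "rz": 0}, {"dx": 0, "dy": 0, "dz": 0, "rx": 0, "ry": 0, "rz": 0}, {"dx": 0, "dy": 0, "dz": 0, "rx": 0, "ry": 0, "rz": 0}, {"dx": 0, "dy": 0, "dz": 0.1, "rx": 0, "ry": 0, "rz": 0}, {"dx": 0, "dy": 0, "dz": 0.2, "rx": 0, "ry": 0, "rz": 0}], claw=0, newtons=40)

```text
t: 15.2
tcp_pos: [0.4435, -0.189, 0.0859]
tool_rot: [-0.073, 0.997, 0.001, -0.001]
force: [0.1, -0.4, -2.2]
finger_gap: 0.504
gripper_force: 40.9
```

Column gripped (about 43 mm) and lifted. Carrying it toward the seat.

move_arm(targets=[{"dx": 0, "dy": 0.2, "dz": 0.6, "rx": 0, "ry": 0, "rz": 0}, {"dx": 0, "dy": 0.4, "dz": 0.9, "rx": 0, "ry": 0, "rz": 0}, {"dx": 0, "dy": 0.5, "dz": 0.9, "rx": 0, "ry": 0, "rz": 0}, {"dx": 0, "dy": 0.5, "dz": 0.9, "rx": 0, "ry": 0, "rz": 0}, {"dx": 0.4, "dy": 0.7, "dz": 0.3, "rx": 0, "ry": 0, "rz": -0.05}, {"dx": 0.5, "dy": 0.7, "dz": 0, "rx": 0, "ry": 0, "rz": -0.05}, {"dx": 0.6, "dy": 0.7, "dz": 0, "rx": 0, "ry": 0, "rz": -0.05}, {"dx": 0.6, "dy": 0.7, "dz": 0, "rx": 0, "ry": 0, "rz": -0.05}, {"dx": 0.6, "dy": 0.7, "dz": 0, "rx": 0, "ry": 0, "rz": -0.05}, {"dx": 0.6, "dy": 0.7, "dz": 0, "rx": 0, "ry": 0, "rz": -0.02}])

```text
t: 16.45
tcp_pos: [0.5266, -0.0434, 0.177]
tool_rot: [-0.003, 1.0, 0.0, -0.0]
force: [0.4, 0.6, -1.8]
finger_gap: 0.504
gripper_force: 41.3
```

move_arm(targets=[{"dx": 0.5, "dy": 0.5, "dz": 0, "rx": 0, "ry": 0, "rz": 0}, {"dx": 0.5, "dy": 0.5, "dz": 0, "rx": 0, "ry": 0, "rz": 0}, {"dx": 0.5, "dy": 0.5, "dz": 0, "rx": 0, "ry": 0, "rz": 0}, {"dx": 0.5, "dy": 0.5, "dz": 0, "rx": 0, "ry": 0, "rz": 0}, {"dx": 0.3, "dy": 0.4, "dz": 0, "rx": 0, "ry": 0, "rz": 0}, {"dx": 0.2, "dy": 0.3, "dz": 0, "rx": 0, "ry": 0, "rz": 0}, {"dx": 0.1, "dy": 0.1, "dz": 0, "rx": 0, "ry": 0, "rz": 0}, {"dx": 0, "dy": 0, "dz": 0, "rx": 0, "ry": 0, "rz": 0}, {"dx": 0, "dy": 0, "dz": 0, "rx": 0, "ry": 0, "rz": 0}, {"dx": 0, "dy": 0, "dz": 0, "rx": 0, "ry": 0, "rz": 0}])

```text
t: 17.7
tcp_pos: [0.5915, 0.0251, 0.1763]
tool_rot: [-0.002, 1.0, -0.0, -0.0]
force: [-0.7, 0.1, -2.6]
finger_gap: 0.508
gripper_force: 41.3
```

Run:
```python
from h import *
s=sensors.sense();print(s['t'],s['tcp_pos'],s['tool_rot'],s['force'])
v=[]
for n,b in(('top',(185,125,300,215)),('scene',(220,130,335,260))):
    im=cams.snapshot(n)[:,:,::-1];cv2.imwrite(f'pics/{n}2.png',im);v.append(cv2.resize(im[b[1]:b[3],b[0]:b[2]],(400,int(400*(b[3]-b[1])/(b[2]-b[0]))),interpolation=2))
h=max(x.shape[0] for x in v);cv2.imwrite('pics/v3.png',np.hstack([cv2.copyMakeBorder(x,0,h-x.shape[0],0,0,0) for x in v]))
```

```text
17.7 [0.59148853 0.02506802 0.17632793] [-2.42766805e-03  9.99997045e-01 -3.22468067e-05 -1.22091271e-04] [-0.72069916  0.14649825 -2.62049008]
```

View pics/v3.png

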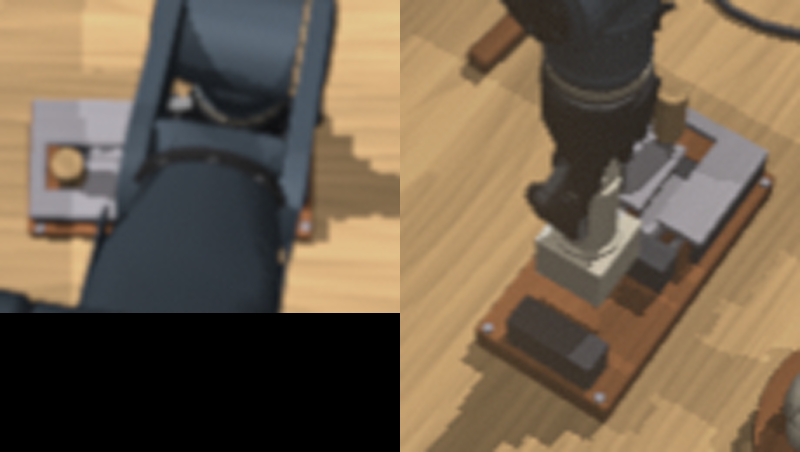

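Held column in the right half: plinth lower-front corner at about (598,303), left-bottom at (540,272). The fixed jaw's top inner edge runs from (540,298) to (607,343). I'll cast these to check the fit.

Run:
```python
from h import *
np.set_printoptions(precision=4,suppress=True)
f=lambda p:(np.array(p,float)+.5)*.2875-.5+[220,130]
print('plinth bottom',plane('scene',f([[540,272],[598,303]]),.0976)[:,:2])
print('plinth top',plane('scene',f([[537,240],[601,272]]),.1476)[:,:2])
print('jaw inner top',plane('scene',f([[532,297],[607,343]]),.07)[:,:2])
b=(245,165,315,250);im=cv2.imread('pics/scene2.png')[b[1]:b[3],b[0]:b[2]]
cv2.imwrite('pics/v4.png',cv2.resize(im,None,fx=7,fy=7,interpolation=2))
```

```text
plinth bottom [[0.8237 0.1781]
 [0.8736 0.1796]]
plinth top [[0.8132 0.1704]
 [0.8656 0.1734]]
jaw inner top [[0.8267 0.1713]
 [0.8944 0.1688]]
```

View pics/v4.png

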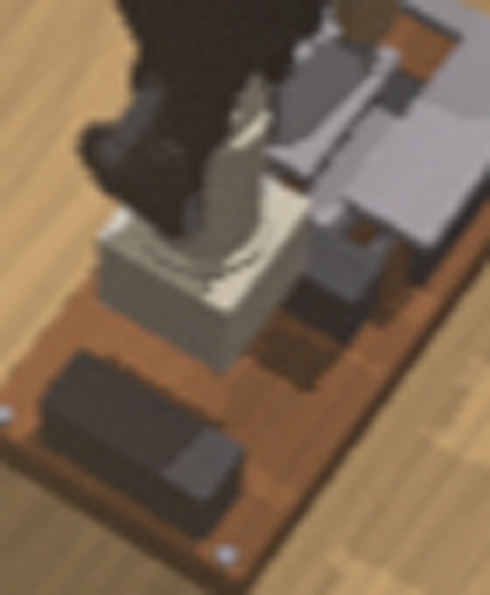

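In this 7x crop the plinth corners are: top left (98,237), top front (222,307), top right (310,200) and bottom front (221,370). The fixed jaw's top inner edge runs from (85,352) to (243,448).

Run:
```python
from h import *
np.set_printoptions(precision=4,suppress=True)
f=lambda p:(np.array(p,float)+.5)/7-.5+[245,165]
A=plane('scene',f([[98,237],[222,307],[310,200]]),.1476)[:,:2];print('plinth top',A)
B=plane('scene',f([[100,297],[221,370]]),.0976)[:,:2];print('bottom',B)
J=plane('scene',f([[85,352],[243,448],[40,400],[200,500]]),.07)[:,:2];print('jaw',J)
an=lambda d:np.degrees(np.arctan2(d[1],d[0]))
print(an(A[1]-A[0]),an(A[2]-A[1])-90,an(B[1]-B[0]),an(J[1]-J[0]),an(J[3]-J[2]))
print('centre plinth',(A[0]+A[2])/2)
```

```text
plinth top [[ 0.5644 -0.0038]
 [ 0.6194 -0.0019]
 [ 0.6205  0.0555]]
bottom [[ 0.5633 -0.0018]
 [ 0.6199 -0.0012]]
jaw [[ 0.5637 -0.013 ]
 [ 0.6385 -0.0121]
 [ 0.5617 -0.0406]
 [ 0.6375 -0.0401]]
2.040478101072984 -1.1263403726993317 0.5939770607221763 0.736390218219045 0.37809214628553894
centre plinth [0.5924 0.0259]
```

Yaw matches the jaws to within about 1° and the clearance is right, but the column sits about 6 mm short in x. Correcting while descending to just above the bed.

move_arm(targets=[{"dx": 0.12, "dy": -0.02, "dz": 0, "rx": 0, "ry": 0, "rz": 0}, {"dx": 0.12, "dy": -0.02, "dz": 0, "rx": 0, "ry": 0, "rz": 0}, {"dx": 0, "dy": 0, "dz": -0.3, "rx": 0, "ry": 0, "rz": 0}, {"dx": 0, "dy": 0, "dz": -0.5, "rx": 0, "ry": 0, "rz": 0}, {"dx": 0, "dy": 0, "dz": -0.5, "rx": 0, "ry": 0, "rz": 0}, {"dx": 0, "dy": 0, "dz": -0.5, "rx": 0, "ry": 0, "rz": 0}, {"dx": 0, "dy": 0, "dz": -0.4, "rx": 0, "ry": 0, "rz": 0}, {"dx": 0, "dy": 0, "dz": -0.2, "rx": 0, "ry": 0, "rz": 0}, {"dx": 0, "dy": 0, "dz": -0.1, "rx": 0, "ry": 0, "rz": 0}, {"dx": 0, "dy": 0, "dz": 0, "rx": 0, "ry": 0, "rz": 0}])

```text
t: 19.05
tcp_pos: [0.5979, 0.0244, 0.1139]
tool_rot: [-0.003, 1.0, -0.0, 0.0]
force: [0.4, 1.0, -2.2]
finger_gap: 0.509
gripper_force: 41.3
```

move_arm(targets=[{"dx": 0, "dy": 0, "dz": -0.04, "rx": 0, "ry": 0, "rz": 0}, {"dx": 0, "dy": 0, "dz": -0.03, "rx": 0, "ry": 0, "rz": 0}, {"dx": 0, "dy": 0, "dz": -0.03, "rx": 0, "ry": 0, "rz": 0}, {"dx": 0, "dy": 0, "dz": -0.03, "rx": 0, "ry": 0, "rz": 0}, {"dx": 0, "dy": 0, "dz": -0.03, "rx": 0, "ry": 0, "rz": 0}, {"dx": 0, "dy": 0, "dz": 0, "rx": 0, "ry": 0, "rz": 0}, {"dx": 0, "dy": 0, "dz": 0, "rx": 0, "ry": 0, "rz": 0}, {"dx": 0, "dy": 0, "dz": 0, "rx": 0, "ry": 0, "rz": 0}, {"dx": 0, "dy": 0, "dz": 0, "rx": 0, "ry": 0, "rz": 0}, {"dx": 0, "dy": 0, "dz": 0, "rx": 0, "ry": 0, "rz": 0}])

```text
t: 20.3
tcp_pos: [0.5977, 0.0244, 0.1098]
tool_rot: [-0.003, 1.0, -0.0, 0.0]
force: [0.1, -0.1, -2.1]
finger_gap: 0.506
gripper_force: 41.3
```

move_arm(targets=[{"dx": 0, "dy": 0, "dz": -0.02, "rx": 0, "ry": 0, "rz": 0}, {"dx": 0, "dy": 0, "dz": -0.02, "rx": 0, "ry": 0, "rz": 0}, {"dx": 0, "dy": 0, "dz": -0.02, "rx": 0, "ry": 0, "rz": 0}, {"dx": 0, "dy": 0, "dz": -0.01, "rx": 0, "ry": 0, "rz": 0}, {"dx": 0, "dy": 0, "dz": 0, "rx": 0, "ry": 0, "rz": 0}, {"dx": 0, "dy": 0, "dz": 0, "rx": 0, "ry": 0, "rz": 0}, {"dx": 0, "dy": 0, "dz": 0, "rx": 0, "ry": 0, "rz": 0}, {"dx": 0, "dy": 0, "dz": 0, "rx": 0, "ry": 0, "rz": 0}, {"dx": 0, "dy": 0, "dz": 0, "rx": 0, "ry": 0, "rz": 0}, {"dx": 0, "dy": 0, "dz": 0, "rx": 0, "ry": 0, "rz": 0}])

```text
t: 21.55
tcp_pos: [0.5979, 0.0243, 0.1092]
tool_rot: [-0.003, 1.0, -0.0, 0.0]
force: [-2.9, -0.8, 6.0]
finger_gap: 0.503
gripper_force: 41.9
```

Contact with the bed (upward force is now +6 N). Releasing and rising.

move_arm(targets=[{"dx": 0, "dy": 0, "dz": 0, "rx": 0, "ry": 0, "rz": 0}, {"dx": 0, "dy": 0, "dz": 0, "rx": 0, "ry": 0, "rz": 0}, {"dx": 0, "dy": 0, "dz": 0, "rx": 0, "ry": 0, "rz": 0}, {"dx": 0, "dy": 0, "dz": 0, "rx": 0, "ry": 0, "rz": 0}, {"dx": 0, "dy": 0, "dz": 0, "rx": 0, "ry": 0, "rz": 0}, {"dx": 0, "dy": 0, "dz": 0.3, "rx": 0, "ry": 0, "rz": 0}, {"dx": 0, "dy": 0, "dz": 1, "rx": 0, "ry": 0, "rz": 0}, {"dx": 0, "dy": 0, "dz": 1, "rx": 0, "ry": 0, "rz": 0}, {"dx": 0, "dy": 0, "dz": 1, "rx": 0, "ry": 0, "rz": 0}, {"dx": 0, "dy": 0, "dz": 0.9, "rx": 0, "ry": 0, "rz": 0}], claw=100)

```text
t: 22.8
tcp_pos: [0.5979, 0.0244, 0.2146]
tool_rot: [-0.003, 1.0, -0.0, 0.001]
force: [-0.5, 0.9, 0.4]
finger_gap: 1.0
gripper_force: 0.0
```

move_arm(targets=[{"dx": -0.2, "dy": 0.8, "dz": 0, "rx": 0, "ry": 0, "rz": 0}, {"dx": -0.2, "dy": 0.8, "dz": 0, "rx": 0, "ry": 0, "rz": 0}, {"dx": -0.2, "dy": 0.8, "dz": 0, "rx": 0, "ry": 0, "rz": 0}, {"dx": -0.2, "dy": 0.8, "dz": 0, "rx": 0, "ry": 0, "rz": 0}, {"dx": -0.2, "dy": 0.8, "dz": 0, "rx": 0, "ry": 0, "rz": 0}, {"dx": -0.1, "dy": 0.8, "dz": 0, "rx": 0, "ry": 0, "rz": 0}, {"dx": 0, "dy": 0.8, "dz": 0, "rx": 0, "ry": 0, "rz": 0}, {"dx": 0, "dy": 0.4, "dz": 0, "rx": 0, "ry": 0, "rz": 0}, {"dx": 0, "dy": 0, "dz": 0, "rx": 0, "ry": 0, "rz": 0}, {"dx": 0, "dy": 0, "dz": 0, "rx": 0, "ry": 0, "rz": 0}])

```text
t: 24.05
tcp_pos: [0.5704, 0.1739, 0.213]
tool_rot: [-0.002, 1.0, -0.0, 0.0]
force: [0.0, -0.2, -0.4]
finger_gap: 1.002
gripper_force: 0.0
```

Run:
```python
from h import *
s=sensors.sense();print(s['t'],s['tcp_pos'],s['tool_rot'],s['force'])
b=(235,135,335,260);im=cams.snapshot('scene')[:,:,::-1];cv2.imwrite('pics/scene3.png',im)
cv2.imwrite('pics/v5.png',cv2.resize(im[b[1]:b[3],b[0]:b[2]],None,fx=4.8,fy=4.8,interpolation=2))
```

```text
24.05 [0.57037859 0.17392407 0.2130113 ] [-2.45967014e-03  9.99996959e-01 -1.76586000e-04  8.65450929e-06] [ 0.03185136 -0.23998818 -0.42029509]
```

View pics/v5.png

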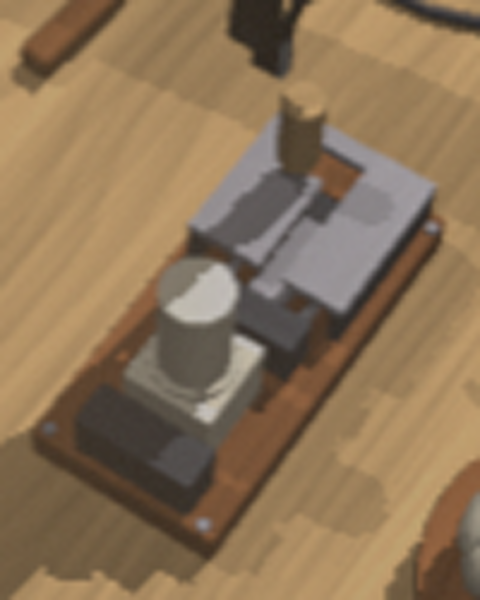

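The column stands upright between the jaws: plinth top corners at (125,368), (207,420) and (265,350), with the jaw top inner edge from (97,388) to (213,452). I'll check its centring and start descending to the knob.

Run:
```python
from h import *
np.set_printoptions(precision=4,suppress=True)
f=lambda p:(np.array(p,float)+.5)/4.8-.5+[235,135]
print(plane('scene',f([[125,368],[207,420],[265,350]]),.08)[:,:2],'\n',plane('scene',f([[97,388],[213,452],[75,425],[193,490]]),.07)[:,:2],plane('scene',f([[198,290]]),.16))
```

```text
[[ 0.5693 -0.002 ]
 [ 0.6266 -0.0026]
 [ 0.6285  0.0542]] 
 [[ 0.5604 -0.0176]
 [ 0.6381 -0.0131]
 [ 0.5642 -0.0442]
 [ 0.6423 -0.0392]] [[0.5996 0.0247 0.16  ]]
```

move_arm(targets=[{"dx": 0, "dy": 0, "dz": -0.8, "rx": 0, "ry": 0, "rz": 0}, {"dx": 0, "dy": 0, "dz": -0.8, "rx": 0, "ry": 0, "rz": 0}, {"dx": 0, "dy": 0, "dz": -0.6, "rx": 0, "ry": 0, "rz": 0}, {"dx": 0, "dy": 0, "dz": -0.5, "rx": 0, "ry": 0, "rz": 0}, {"dx": 0, "dy": 0, "dz": -0.5, "rx": 0, "ry": 0, "rz": 0}, {"dx": 0, "dy": 0, "dz": -0.5, "rx": 0, "ry": 0, "rz": 0}, {"dx": 0, "dy": 0, "dz": -0.5, "rx": 0, "ry": 0, "rz": 0}, {"dx": 0, "dy": 0, "dz": -0.2, "rx": 0, "ry": 0, "rz": 0}, {"dx": 0, "dy": 0, "dz": 0, "rx": 0, "ry": 0, "rz": 0}, {"dx": 0, "dy": 0, "dz": 0, "rx": 0, "ry": 0, "rz": 0}])

```text
t: 25.35
tcp_pos: [0.5706, 0.1745, 0.1034]
tool_rot: [-0.003, 1.0, 0.0, 0.0]
force: [-0.4, 0.8, -0.9]
finger_gap: 1.002
gripper_force: 0.0
```

The column is centred to about 1 mm (0.599 against 0.600). Gripping the knob.

move_arm(targets=[{"dx": 0, "dy": 0, "dz": 0, "rx": 0, "ry": 0, "rz": 0}, {"dx": 0, "dy": 0, "dz": 0, "rx": 0, "ry": 0, "rz": 0}, {"dx": 0, "dy": 0, "dz": 0, "rx": 0, "ry": 0, "rz": 0}, {"dx": 0, "dy": 0, "dz": 0, "rx": 0, "ry": 0, "rz": 0}, {"dx": 0, "dy": 0, "dz": 0, "rx": 0, "ry": 0, "rz": 0}, {"dx": 0, "dy": 0, "dz": 0, "rx": 0, "ry": 0, "rz": 0}, {"dx": 0, "dy": 0, "dz": 0, "rx": 0, "ry": 0, "rz": 0}, {"dx": 0, "dy": 0, "dz": 0, "rx": 0, "ry": 0, "rz": 0}, {"dx": 0, "dy": 0, "dz": 0, "rx": 0, "ry": 0, "rz": 0}, {"dx": 0, "dy": 0, "dz": 0, "rx": 0, "ry": 0, "rz": 0}], claw=0, newtons=50)

```text
t: 26.6
tcp_pos: [0.5703, 0.1743, 0.1033]
tool_rot: [-0.003, 1.0, -0.0, 0.0]
force: [-1.7, -1.1, 5.4]
finger_gap: 0.317
gripper_force: 49.0
```

move_arm(targets=[{"dx": 0, "dy": 0.15, "dz": 0, "rx": 0, "ry": 0, "rz": 0}, {"dx": 0, "dy": 0.2, "dz": 0, "rx": 0, "ry": 0, "rz": 0}, {"dx": 0, "dy": 0.2, "dz": 0, "rx": 0, "ry": 0, "rz": 0}, {"dx": 0, "dy": 0.2, "dz": 0, "rx": 0, "ry": 0, "rz": 0}, {"dx": 0, "dy": 0.1, "dz": 0, "rx": 0, "ry": 0, "rz": 0}, {"dx": 0, "dy": 0.06, "dz": 0, "rx": 0, "ry": 0, "rz": 0}, {"dx": 0, "dy": 0, "dz": 0, "rx": 0, "ry": 0, "rz": 0}, {"dx": 0, "dy": 0, "dz": 0, "rx": 0, "ry": 0, "rz": 0}, {"dx": 0, "dy": 0, "dz": 0, "rx": 0, "ry": 0, "rz": 0}, {"dx": 0, "dy": 0, "dz": 0, "rx": 0, "ry": 0, "rz": 0}])

```text
t: 27.85
tcp_pos: [0.5707, 0.193, 0.1032]
tool_rot: [-0.003, 1.0, -0.003, -0.0]
force: [-0.5, -14.0, 5.8]
finger_gap: 0.315
gripper_force: 49.8
```

move_arm(targets=[{"dx": 0.1, "dy": 0.02, "dz": 0, "rx": 0, "ry": 0, "rz": 0}, {"dx": 0.15, "dy": 0, "dz": 0, "rx": 0, "ry": 0, "rz": 0}, {"dx": 0.15, "dy": 0, "dz": 0, "rx": 0, "ry": 0, "rz": 0}, {"dx": 0.15, "dy": 0, "dz": 0, "rx": 0, "ry": 0, "rz": 0}, {"dx": 0.15, "dy": 0, "dz": 0, "rx": 0, "ry": 0, "rz": 0}, {"dx": 0.15, "dy": 0, "dz": 0, "rx": 0, "ry": 0, "rz": 0}, {"dx": 0.12, "dy": 0, "dz": 0, "rx": 0, "ry": 0, "rz": 0}, {"dx": 0.06, "dy": 0, "dz": 0, "rx": 0, "ry": 0, "rz": 0}, {"dx": 0, "dy": 0, "dz": 0, "rx": 0, "ry": 0, "rz": 0}, {"dx": 0, "dy": 0, "dz": 0, "rx": 0, "ry": 0, "rz": 0}])

```text
t: 29.1
tcp_pos: [0.5956, 0.1932, 0.1032]
tool_rot: [-0.003, 1.0, -0.003, -0.001]
force: [-1.6, -14.6, 7.7]
finger_gap: 0.315
gripper_force: 49.8
```

The handle is back in the straight slot. Easing it home onto the plinth.

move_arm(targets=[{"dx": 0, "dy": -0.15, "dz": 0, "rx": 0, "ry": 0, "rz": 0}, {"dx": 0, "dy": -0.2, "dz": 0, "rx": 0, "ry": 0, "rz": 0}, {"dx": 0, "dy": -0.2, "dz": 0, "rx": 0, "ry": 0, "rz": 0}, {"dx": 0, "dy": -0.2, "dz": 0, "rx": 0, "ry": 0, "rz": 0}, {"dx": 0, "dy": -0.2, "dz": 0, "rx": 0, "ry": 0, "rz": 0}, {"dx": 0, "dy": -0.15, "dz": 0, "rx": 0, "ry": 0, "rz": 0}, {"dx": 0, "dy": -0.15, "dz": 0, "rx": 0, "ry": 0, "rz": 0}, {"dx": 0, "dy": -0.15, "dz": 0, "rx": 0, "ry": 0, "rz": 0}, {"dx": 0, "dy": -0.1, "dz": 0, "rx": 0, "ry": 0, "rz": 0}, {"dx": 0, "dy": -0.08, "dz": 0, "rx": 0, "ry": 0, "rz": 0}])

```text
t: 30.35
tcp_pos: [0.5959, 0.1578, 0.1034]
tool_rot: [-0.002, 1.0, 0.0, -0.0]
force: [-1.6, 2.5, 6.2]
finger_gap: 0.314
gripper_force: 49.6
```

Drawn back reads about 0.040, so it's clamped. Letting go and backing off.

move_arm(targets=[{"dx": 0, "dy": 0, "dz": 0, "rx": 0, "ry": 0, "rz": 0}, {"dx": 0, "dy": 0, "dz": 0, "rx": 0, "ry": 0, "rz": 0}, {"dx": 0, "dy": 0, "dz": 0, "rx": 0, "ry": 0, "rz": 0}, {"dx": 0, "dy": 0, "dz": 0, "rx": 0, "ry": 0, "rz": 0}, {"dx": 0, "dy": 0, "dz": 0, "rx": 0, "ry": 0, "rz": 0}, {"dx": 0, "dy": 0, "dz": 0.4, "rx": 0, "ry": 0, "rz": 0}, {"dx": 0, "dy": 0, "dz": 1, "rx": 0, "ry": 0, "rz": 0}, {"dx": 0, "dy": 0, "dz": 1, "rx": 0, "ry": 0, "rz": 0}, {"dx": 0, "dy": 0, "dz": 1, "rx": 0, "ry": 0, "rz": 0}, {"dx": 0, "dy": 0, "dz": 1, "rx": 0, "ry": 0, "rz": 0}], claw=100)

```text
t: 31.6
tcp_pos: [0.596, 0.1581, 0.2147]
tool_rot: [-0.003, 1.0, 0.0, 0.0]
force: [0.8, 0.3, -0.2]
finger_gap: 0.999
gripper_force: 0.0
```

move_arm(targets=[{"dx": -0.6, "dy": 0.9, "dz": 0, "rx": 0, "ry": 0, "rz": 0}, {"dx": -0.6, "dy": 0.9, "dz": 0, "rx": 0, "ry": 0, "rz": 0}, {"dx": -0.6, "dy": 0.9, "dz": 0, "rx": 0, "ry": 0, "rz": 0}, {"dx": -0.6, "dy": 0.9, "dz": 0, "rx": 0, "ry": 0, "rz": 0}, {"dx": -0.6, "dy": 0.9, "dz": 0, "rx": 0, "ry": 0, "rz": 0}, {"dx": -0.6, "dy": 0.9, "dz": 0, "rx": 0, "ry": 0, "rz": 0}, {"dx": -0.6, "dy": 0.9, "dz": 0, "rx": 0, "ry": 0, "rz": 0}, {"dx": -0.5, "dy": 0.7, "dz": 0, "rx": 0, "ry": 0, "rz": 0}, {"dx": 0, "dy": 0, "dz": 0, "rx": 0, "ry": 0, "rz": 0}, {"dx": 0, "dy": 0, "dz": 0, "rx": 0, "ry": 0, "rz": 0}])

```text
t: 32.85
tcp_pos: [0.479, 0.3327, 0.2133]
tool_rot: [-0.003, 1.0, -0.0, 0.0]
force: [0.1, 0.1, 0.3]
finger_gap: 0.998
gripper_force: 0.0
```

Run:
```python
from h import *
v=[]
for n,b in(('top',(185,125,350,240)),('scene',(160,150,340,310))):
    im=cams.snapshot(n)[:,:,::-1];v.append(cv2.resize(im[b[1]:b[3],b[0]:b[2]],(400,int(400*(b[3]-b[1])/(b[2]-b[0]))),interpolation=2))
h=max(x.shape[0] for x in v);cv2.imwrite('pics/v6.png',np.hstack([cv2.copyMakeBorder(x,0,h-x.shape[0],0,0,0) for x in v]))
```

```text
(no output)
```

View pics/v6.png

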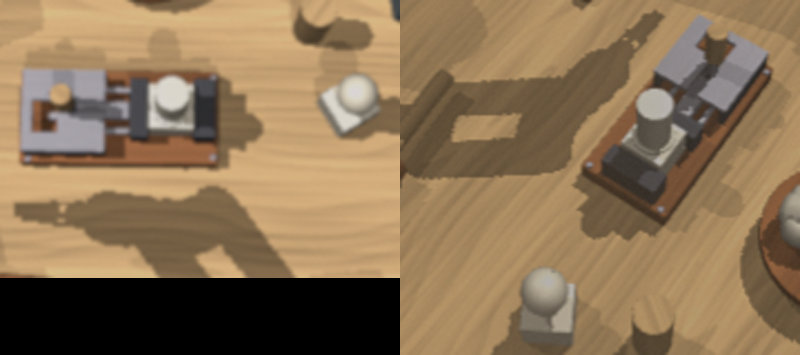

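The column stands clamped between both jaws, square and upright (plinth at about (172,112) in the left half). The handle is in the straight slot and the finial hasn't moved.

```bash
python3 -c "
from station import order
print(order.sign_off())"
```

```text
the job is handed in; nothing more can be done
None
```

The column is clamped upright and square between the jaws, about midway along their width; the handle is out of its notch, the finial was not moved, and I handed the job in at about 33 s (the sign-off gave no verdict).

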